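# Press the cap home on a filter holder with the toggle clamp

## Robot

A 6-joint arm with a two-finger parallel gripper is mounted at the origin on the work surface. World frame = base frame: x ahead of the robot, y to its left, z up, the work surface at z = 0. Lengths are in m, angles in rad, forces in N, time in s.
With the tool pointing down it reaches from about 0.3 to 1 m from the base axis. Payload 5.1 kg.
Tool frame: the origin (TCP) lies midway between the tips of the shut fingers; the grasp point (between the pads) lies 19 mm behind it; y points along the fingers, z is the direction in which the jaws open and shut, and the axes are right-handed (so a half turn about y gives the same grasp; the last joint's range is limited). The gripper opens to 95 mm and grips with 3 to 60 N. Pads are 20 mm wide; open, the fingers measure 119 mm over their backs; the gripper's body (75 mm by 180 mm) begins 59 mm behind the grasp point.
Start: joints at [1.018, 0.124, 1.65, -0, 1.367, -0.083], TCP at [0.294, 0.58, 0.215] pointing down, gripper open.
Joint ranges: [-2.61, 2.61], [-1.02, 2.33], [0.03, 2.71], [-1.35, 4.49], [0.32, 2.68], [-2.91, 2.91]. Speed limits (rad/s): [2.57, 2.57, 3.14, 3.14, 3.14, 3.14].

## Interface

Orientations are given as a unit quaternion [w, x, y, z].
In Python, from cell import manip, vision, hand_in, nets gives the robot as it stands.
- The arm moves only by the tool step_arm, never from a script. Its argument "series" is a list of rows, each a list of 6 numbers: the shift along the tool's x, y, z in cm, then the turn, a rotation vector about the tool's x, y, z in degrees. In form: [[tx, ty, tz, wx, wy, wz], ...]. A call has 1 to 12 rows; each row is the pose to reach, as a shift and turn from the pose measured when the call began, along the tool's axes at that moment; what a row does not reach only later rows make up. A row lasts 1/10 s, in which the tool goes at most 50 mm and 8.59 degrees, less where a joint would pass 70% of its speed; a pose out of reach is approached as far as the arm can. A call with a gripper value outside its range is refused whole. "claw" is the opening in per cent of the stroke, from 0 (shut) to 100 (fully open), set as the call begins (left out, the last holds). The fingers move at their own pace and stop on an object; "grip_force" is the grip in N (left out, the last holds). Time passes only in rows, so rows that repeat a pose let the fingers close. It gives the time, the measured TCP pose, the force and the opening at its end, in the units of the state.
- manip.read_state(): the state, without advancing time (a new reading comes with each control period).
- vision.camera(name): name is "scene" or "top"; returns a dict with "pixels" (480x640x3 uint8, blue, green, red), "intrinsics" (3x3 intrinsics, pixels), "rvec" (rotation vector, rad) and "tvec" (3), from world to camera coordinates, as OpenCV has them. Camera axes: x right, y down, z forward; pixel columns grow to the right and rows downward; lengths in m; the calibration is good to about 2 mm. A picture is of the moment at which its call begins. There is no depth.
- hand_in(): hands the job in, once; it reports no verdict.
Trained networks look in a picture, given as the dict that the camera call returned (one of the last four; its "shot" number tells which), for a name from the list of things; names that differ only in an ending like _2 or _b are one class to them, and where a whole thing is asked for, a point or a joint stands for the part that bears it (a point fixed in the world has none). Each returns a list of dicts, best first, with "p" (0 to 1); they miss things now and then, are a little off and sometimes report something else, mostly with a low value. They report only what shows in the picture. A call takes as long as a camera call. They do not tell look-alikes from the thing itself.
- nets.find_in(query, picture): "bbox" ([centre column, centre row, width, height] in pixels, round what is visible of it).
- nets.landmark_of(query, picture): "uv" ([column, row] in pixels: a listed point, or the origin of a listed thing).
The state is a dict: "clock": time; "joints": joint angles; "qvel": joint speeds; "joint_torque": joint torques, N m; "tool_pos": TCP position; "eef_rot": TCP orientation; "force": force on the tool from outside, world axes, zero at the start; "moment": the same for the moment, N m; "opening": finger opening in m.
Only numpy, scipy, OpenCV 4.12 (cv2) and the standard library are available. Lean on these libraries where they do the work, as an engineer would, in place of code of your own. Each camera call takes 0.05 s, during which the arm holds its last target. There are 200 camera calls.

## Task

Two toggle-clamp fixtures stand on the lab bench with their clamps swung back. In the one that holds the round filter holder, swing the clamp over by its handle until it is fully down and has pressed the holder's raised cap home, then swing it fully back open so that the holder can be taken out, and let go. Leave the holder seated in its nest, and leave the other fixture with the square flow cell, and the glassware, alone.

Things in the scene. Friction and masses are not known exactly. Their poses are not given: they have to be found in the camera images.
- fixture_round: Fixed aluminium base plate 200 x 90 x 12 mm with a round white nest (inside 54 mm, outside 68 mm, rim 22 mm above the bench) near its front end and a toggle clamp near its rear. Origin: centre of its underside, on the bench; x points from the clamp's pivot to the nest, y along the hinge line, z up. Pivot at x = -40 mm, nest centre at x = +50 mm.
- pivot_round (a point): Pivot of this fixture's clamp: centre of the hinge line, 65 mm above the bench, between two steel cheeks (32 mm over both).
- handle_round (a point): Centre of the clamp's grip: a black cylinder lying across the top of the 12 mm handle rod, 24 mm thick, 32 mm long along the hinge line, flat ends. Pinch it end to end (32 mm) from above, or push it. It swings about the pivot at 130 mm radius in the fixture's x-z plane: about 165 mm above the bench at both ends of the swing, 195 mm half-way.
- clamp_round (a joint): Clamp angle, rad. 0 = fully back, on its stop (handle leans 40 degrees away from the nest, arm points up); 1.4 = fully down (handle 40 degrees towards the nest, arm level, foot on the closed cap). Handle elevation above the fixture's +x = 130 degrees - this angle. Once past centre (0.7) and let loose, its spring snaps it to that end and holds it there; it takes up to about 9 N at the grip.
- holder_mid (a point): Round steel filter holder, 50 mm in diameter, 33 mm high with its cap home, loose in the round nest. This point: on its axis, 16.5 mm above its underside (28.5 mm above the bench when seated).
- cap (a joint): How far the holder's white cap (a disc 50 mm in diameter, 8 mm thick) has been pressed down, m: 0 = up, a gap of 5 mm shows under it; 0.005 = home. A friction fit: about 2.5 N pushes it, and it stays where it is left. The clamp's own spring presses it home when the clamp is fully down.
- clamp_square (a joint): Angle of the other, identical clamp, on the fixture with the square nest: 0 = fully back. To be left there.
- flow_cell_mid (a point): Centre of the square steel flow cell (50 x 50 x 33 mm) loose in the square nest of the other fixture. To be left alone.
- reagent: Bystander: amber reagent bottle, 70 mm in diameter, 150 mm high; origin at the centre of its underside. Loose.
- beaker: Bystander: glass beaker, 66 mm in diameter, 80 mm high; origin at the centre of its underside.
- jar: Bystander: small glass jar with a white cap, 50 mm in diameter, 50 mm high; origin at the centre of its underside.
Not all that is in view belongs to the job. Leave any red look-alike of the part that bears holder_mid alone.

How it is judged:
On the way:
1. the round fixture's clamp is fully down and the holder's cap is pressed home (value of joint clamp_round above 1.34 rad and value of joint cap above 0.0032 m), for 0.2 s.
At the end, for the whole second after the job is handed in: Round fixture's clamp fully back (within 0.2 rad of its stop); the cap home (pressed down more than 3.2 of its 5 mm); the holder in its nest (within 10 mm of the centre each way, lifted under 5 mm, upright within 10 degrees); the square fixture's clamp still fully back (within 0.2 rad) (value of joint each of clamp_round, clamp_square below 0.2 rad and value of joint cap above 0.0032 m and z of holder_mid in the frame of fixture_round below 0.034 m and x of holder_mid in the frame of fixture_round between 0.04 and 0.06 m and y of holder_mid in the frame of fixture_round between -0.01 and 0.01 m and angle between holder_mid's own z axis and vertical below 0.17 rad); the robot touches nothing.
It fails at once if the square fixture's clamp is swung off its stop (beyond 0.3 rad) (value of joint clamp_square above 0.3 rad).
It fails at once if the square flow cell is moved by more than 15 mm (distance of flow_cell_mid from where it was at the start of the episode above 0.015 m).
It fails at once if the holder is taken out of its nest (distance of holder_mid from where it was at the start of the episode above 0.015 m).
It fails at once if a bottle, beaker or jar is pushed by more than 20 mm or knocked over (distance of any of reagent, beaker, jar from where it was at the start of the episode above 0.02 m or angle between any of reagent, beaker, jar's own z axis and vertical above 0.5 rad).
It also fails if it takes over 48 s, if anything falls off the work surface, if the arm or the gripper's body presses on something with over 40 N, if the wrist force passes 120 N, or if a joint passes its speed limit or range.

## Working session

There is one attempt and no reset: what is moved stays moved. The work goes in short steps, Python scripts to look and compute and a tool call to move; the robot and the scene stay as the last step left them, time stands still between calls to the robot, and variables do not carry over. Pictures are saved under pics/ and viewed, about 8 in all and at most 12, crops included, and the job is handed in when it is done.

Besides the shell and the picture viewer there is one more tool, called after ">>>" as name(argument=value, ...), one argument or row to a line, values as JSON. step_arm: Moves the arm, as the interface text tells. Its arguments: {"type":"object","properties":{"series":{"type":"array"},"claw":{"type":"number"},"grip_force":{"type":"number"}},"required":["series"]}

```bash
mkdir -p pics; cat > h.py <<'E'
import numpy as np, cv2
from cell import manip, vision, hand_in, nets
from scipy.spatial.transform import Rotation as R
def ray(p,uv):
    K=np.array(p["intrinsics"]);Rm=cv2.Rodrigues(np.array(p["rvec"],float))[0];t=np.array(p["tvec"],float).ravel()
    d=Rm.T@np.linalg.inv(K)@np.array([uv[0],uv[1],1.]);return -Rm.T@t,d
def atz(p,uv,z):
    c,d=ray(p,uv);return c+d*(z-c[2])/d[2]
def tri(rs):
    A=0;b=0
    for c,d in rs:
        d=d/np.linalg.norm(d);P=np.eye(3)-np.outer(d,d);A=A+P;b=b+P@c
    return np.linalg.solve(A,b)
def proj(p,X):
    return cv2.projectPoints(np.array([X],float),np.array(p["rvec"],float),np.array(p["tvec"],float),np.array(p["intrinsics"],float),None)[0].ravel()
E
python3 - <<'E'
from h import *
s=manip.read_state();print(s["clock"],s["tool_pos"],s["eef_rot"],s["opening"])
ps={n:vision.camera(n) for n in("scene","top")}
for n,p in ps.items():
    cv2.imwrite(f"pics/{n}0.png",p["pixels"]);print(n,ray(p,(320,240)))
    for q in["fixture_round","pivot_round","handle_round","holder_mid","flow_cell_mid","reagent","beaker","jar"]:
        print(n,q,[(np.round(r["uv"]).tolist(),round(r["p"],2)) for r in nets.landmark_of(q,p)][:4])
E
```

```text
0.0 [0.29394752 0.57901215 0.21338462] [-0.68699243  0.68838314 -0.16481479  0.16433546] 0.09517307010979847
scene (array([ 1.34114585, -0.4102719 ,  1.22867158]), array([-0.52958593,  0.28864528, -0.79764274]))
scene fixture_round [([264.0, 279.0], 0.66)]
scene pivot_round [([254.0, 252.0], 0.64)]
scene handle_round [([237.0, 201.0], 0.61)]
scene holder_mid [([306.0, 264.0], 0.94), ([269.0, 287.0], 0.73), ([235.0, 317.0], 0.61)]
scene flow_cell_mid [([364.0, 245.0], 0.9)]
scene reagent [([437.0, 188.0], 0.98)]
scene beaker [([161.0, 329.0], 0.63)]
scene jar [([327.0, 321.0], 0.79)]
top (array([0.50346307, 0.00931835, 1.38307277]), array([ 0.09526473, -0.01065886, -0.99545928]))
top fixture_round [([373.0, 267.0], 0.82), ([279.0, 244.0], 0.59)]
top pivot_round [([371.0, 276.0], 0.85)]
top handle_round [([375.0, 246.0], 0.68)]
top holder_mid [([410.0, 240.0], 0.81), ([375.0, 247.0], 0.57), ([332.0, 255.0], 0.49)]
top flow_cell_mid []
top reagent [([176.0, 273.0], 0.82)]
top beaker [([469.0, 265.0], 0.88), ([176.0, 272.0], 0.65)]
top jar [([349.0, 204.0], 0.61)]
```

View pics/scene0.png

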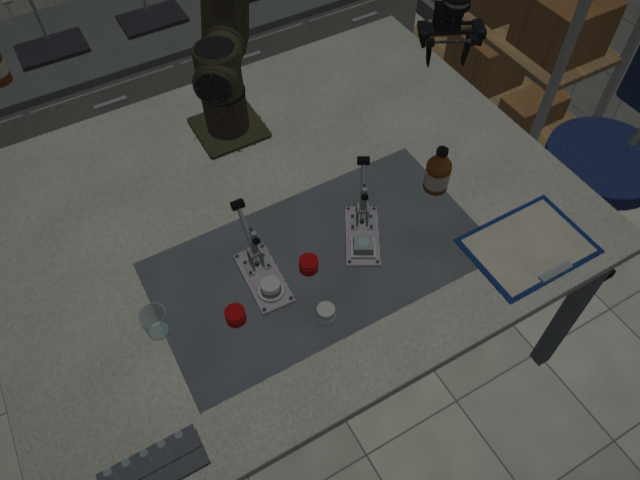

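View pics/top0.png

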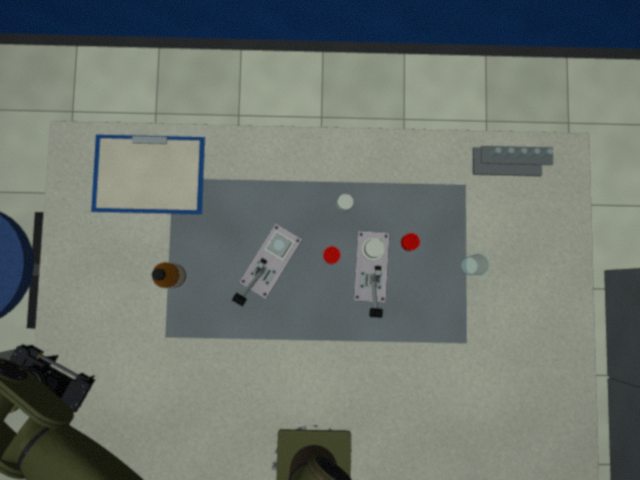

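The scene shows the round fixture at about (265,275), with the white-capped holder at (269,287) and the grip at (238,204). The top view has the holder at (374,247) and the grip at (376,313). The red discs at top (332,255) and (410,242) are look-alikes. The square fixture is at top (268,260). The white-capped holder in the round nest fits the description. I'll confirm it in one crop and measure.

```bash
python3 - <<'E'
from h import *
ps={n:vision.camera(n) for n in("scene","top")}
a=ps["scene"]["pixels"][190:320,215:315];b=ps["top"]["pixels"][215:335,330:420]
a=cv2.resize(a,None,fx=4,fy=4,interpolation=2)[:520];b=cv2.resize(b,None,fx=4,fy=4,interpolation=2)
o=np.zeros((520,760,3),np.uint8);o[:,:400]=a;o[:480,400:]=b;cv2.imwrite("pics/c1.png",o)
S,T=ps["scene"],ps["top"]
for n,s,t in[("handle",(238,204),(376,313)),("cap",(270,283),(374,246)),("reag",None,None)]:
    if s:
        X=tri([ray(S,s),ray(T,t)]);print(n,X.round(4),proj(S,X).round(1),proj(T,X).round(1))
for uv in[(358,232),(389,232),(387,301),(355,301)]:print(atz(T,uv,.012).round(4))
print("holder",atz(T,(374,247),.05).round(4),atz(S,(270,283),.05).round(4),"handle@.165",atz(T,(376,313),.165).round(4),atz(S,(238,204),.165).round(4))
E
```

```text
handle [ 0.4388 -0.1469  0.1664] [237.2 204. ] [375.3 312.7]
cap [ 0.6167 -0.1556  0.0571] [270.1 283. ] [374.1 246. ]
[ 0.6602 -0.1144  0.012 ]
[ 0.6621 -0.2039  0.012 ]
[ 0.4642 -0.1997  0.012 ]
[ 0.4624 -0.1085  0.012 ]
holder [ 0.6146 -0.1563  0.05  ] [ 0.6122 -0.1542  0.05  ] handle@.165 [ 0.4379 -0.1488  0.165 ] [ 0.4386 -0.1449  0.165 ]
```

View pics/c1.png

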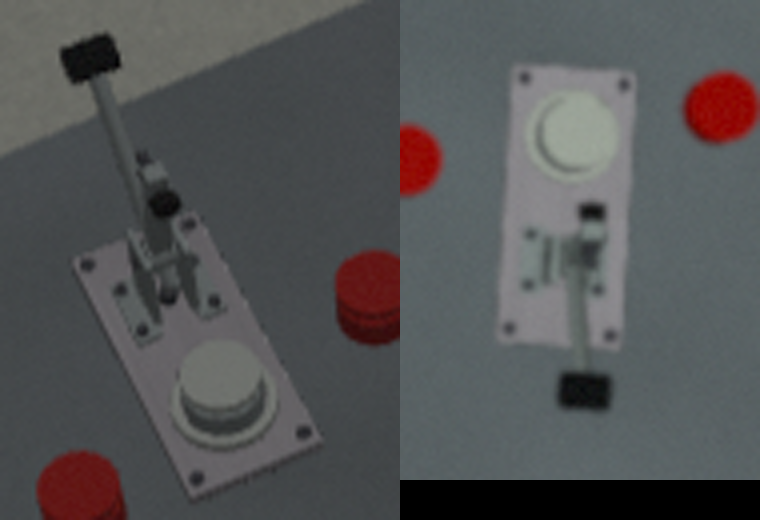

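The crop confirms it: the white raised cap (top of crop at 575,130) sits in the round nest, and its grip is at (585,391), which gives about (0.4385, -0.1475, 0.165), with fixture yaw about -2.5°. Next I'll plan the approach.

```bash
cat >> h.py <<'E'
yaw=-0.043
ex=np.array([np.cos(yaw),np.sin(yaw),0]);ey=np.array([-np.sin(yaw),np.cos(yaw),0])
def rel(target,Rt=None):
    s=manip.read_state();q=np.array(s["eef_rot"]);R0=R.from_quat(q[[1,2,3,0]])
    d=R0.inv().apply(np.array(target)-s["tool_pos"])*100
    if Rt is None:
        Rs=[R.from_matrix(np.column_stack([np.cross([0,0,-1.],sg*ey),[0,0,-1.],sg*ey])) for sg in(1,-1)]
    else: Rs=[Rt]
    w=[(R0.inv()*r).as_rotvec(degrees=True) for r in Rs]
    return d.round(2),[x.round(1) for x in w],R0.as_matrix().round(3)
E
python3 - <<'E'
from h import *
print(*rel([.4385,-.1475,.26]),sep="\n")
print(*rel([.294,.579,.26]),sep="\n")
E
```

```text
[ 45.77  -4.53 -58.3 ]
[array([ -0. , -24.5,   0. ]), array([ -0. , 155.5,  -0. ])]
[[ 0.892  0.     0.453]
 [-0.453  0.     0.892]
 [ 0.    -1.     0.   ]]
[ 0.   -4.53 -0.06]
[array([ -0. , -24.5,   0. ]), array([ -0. , 155.5,  -0. ])]
[[ 0.892  0.     0.453]
 [-0.453  0.     0.892]
 [ 0.    -1.     0.   ]]
```

>>> step_arm(
  series=[
    [0,-4.5,0,0,-6,0],
    [3,-4.5,-4,0,-12,0],
    [6,-4.5,-8,0,-18,0],
    [9,-4.5,-12,0,-24.5,0],
    [12,-4.5,-16,0,-24.5,0],
    [15,-4.5,-20,0,-24.5,0],
    [18,-4.5,-24,0,-24.5,0],
    [21,-4.5,-28,0,-24.5,0],
    [24,-4.5,-32,0,-24.5,0],
    [27,-4.5,-36,0,-24.5,0],
    [30,-4.5,-40,0,-24.5,0],
    [33,-4.5,-43,0,-24.5,0],
  ],
  claw=70,
  grip_force=25,
)

```text
clock: 2.2
tool_pos: [0.3937, 0.0445, 0.2602]
eef_rot: [-0.707, 0.707, -0.015, 0.016]
force: [1.3, 0.8, -0.1]
opening: 0.0665
```

```bash
python3 - <<'E'
from h import *
print(manip.read_state()["clock"]);print(*rel([.4385,-.1475,.25]),sep="\n")
E
```

```text
2.2
[  5.3    1.03 -18.99]
[array([ 0. , -0. ,  0.1]), array([ -0.2, 180. ,   0. ])]
[[ 0.999  0.002  0.043]
 [-0.043 -0.     0.999]
 [ 0.002 -1.    -0.   ]]
```

>>> step_arm(
  series=[
    [1.3,0.2,-4.7,0,0,0],
    [2.6,0.5,-9.4,0,0,0],
    [4,0.8,-14,0,0,0],
    [5.3,1,-18,0,0,0],
    [5.3,1,-19,0,0,0],
    [5.3,1,-19,0,0,0],
    [5.3,1,-19,0,0,0],
  ],
)

```text
clock: 2.9
tool_pos: [0.4383, -0.1468, 0.2504]
eef_rot: [0.707, -0.707, 0.014, -0.016]
force: [0.3, 0.9, -0.8]
opening: 0.0668
```

```bash
python3 - <<'E'
from h import *
s=manip.read_state();print(s["tool_pos"],s["clock"])
S=vision.camera("scene");T=vision.camera("top")
a=cv2.resize(S["pixels"][120:260,170:310],(560,560),interpolation=2)
cv2.imwrite("pics/c2.png",a)
print("tcp px",proj(S,s["tool_pos"]),"handle px",proj(S,[.4385,-.1475,.165]))
print(*rel([.4385,-.1475,.146])[:1])
for q in["handle_round"]:print([(r["uv"],r["p"]) for r in nets.landmark_of(q,S)],[(r["uv"],r["p"]) for r in nets.landmark_of(q,T)])
E
```

```text
[ 0.43827732 -0.1468471   0.2503768 ] 2.9
tcp px [232.56741929 180.25891273] handle px [237.00062824 204.36931895]
[-1.000e-02  1.045e+01 -1.200e-01]
[([236.6, 203.2], 0.64)] []
```

View pics/c2.png

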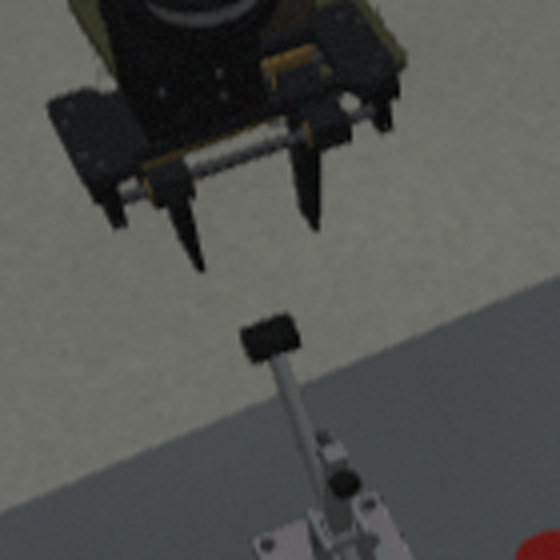

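The crop shows the open fingers at (202,272) and (317,231) straddling the grip at (270,338). I'll descend and pinch.

>>> step_arm(
  series=[
    [0,3.5,-0.1,0,0,0],
    [0,7,-0.2,0,0,0],
    [0,9.5,-0.2,0,0,0],
    [0,10.4,-0.2,0,0,0],
    [0,10.4,-0.2,0,0,0],
  ],
)

```text
clock: 3.6
tool_pos: [0.4379, -0.1474, 0.1455]
eef_rot: [0.707, -0.707, 0.014, -0.014]
force: [-0.3, -0.4, 0.3]
opening: 0.0668
```

>>> step_arm(
  series=[
    [0,0,0,0,0,0],
    [0,0,0,0,0,0],
    [0,0,0,0,0,0],
    [0,0,0,0,0,0],
    [0,0,0,0,0,0],
    [0,0,0,0,0,0],
  ],
  claw=20,
  grip_force=25,
)

```text
clock: 4.2
tool_pos: [0.4382, -0.1482, 0.1461]
eef_rot: [-0.707, 0.707, -0.014, 0.015]
force: [-1.3, -2.1, 1.2]
opening: 0.0316
```

Gripped, with the opening at 32 mm as expected. Now the first half of the arc.

>>> step_arm(
  series=[
    [0.7,-0.55,0,0,0,0],
    [1.45,-1.05,0,0,0,0],
    [2.25,-1.5,0,0,0,0],
    [3.05,-1.9,0,0,0,0],
    [3.9,-2.25,0,0,0,0],
    [4.75,-2.55,0,0,0,0],
    [5.65,-2.75,0,0,0,0],
    [6.55,-2.9,0,0,0,0],
    [7.45,-3.0,0,0,0,0],
    [8.35,-3.05,0,0,0,0],
  ],
)

```text
clock: 5.2
tool_pos: [0.5203, -0.1521, 0.176]
eef_rot: [-0.706, 0.708, -0.016, 0.013]
force: [-4.1, -3.3, -0.6]
opening: 0.0318
```

```bash
python3 - <<'E'
from h import *
s=manip.read_state();print(s["clock"],s["tool_pos"],s["force"],s["opening"])
piv=np.array([.4382,-.1482,0])+.08356*ex
for a in (90,82,74,66,58,50,47):
    t=np.radians(a);print(a,rel(piv+.13*np.cos(t)*ex+[0,0,.065+.13*np.sin(t)-.019+0.0005])[0])
E
```

```text
5.2 [ 0.52025123 -0.15211888  0.17595169] [-4.1038711  -3.29868021 -0.64227049] 0.03184824830694559
90 [ 0.14 -0.06  0.04]
82 [1.95 0.06 0.03]
74 [3.73 0.43 0.03]
66 [5.43 1.05 0.03]
58 [7.04 1.89 0.03]
50 [8.51 2.95 0.02]
47 [9.02 3.4  0.02]
```

>>> step_arm(
  series=[
    [1.0,0,0,0,0,0],
    [1.95,0.05,0,0,0,0],
    [2.85,0.2,0,0,0,0],
    [3.75,0.45,0,0,0,0],
    [4.6,0.7,0,0,0,0],
    [5.45,1.05,0,0,0,0],
    [6.25,1.45,0,0,0,0],
    [7.05,1.9,0,0,0,0],
    [7.8,2.4,0,0,0,0],
    [8.5,2.95,0,0,0,0],
    [8.8,3.2,0,0,0,0],
    [8.8,3.2,0,0,0,0],
  ],
)

```text
clock: 6.4
tool_pos: [0.6114, -0.1566, 0.1447]
eef_rot: [-0.706, 0.708, -0.013, 0.016]
force: [7.4, -4.3, 4.0]
opening: 0.032
```

```bash
python3 - <<'E'
from h import *
s=manip.read_state();print(s["clock"],s["tool_pos"],s["force"],s["opening"])
piv=np.array([.4382,-.1482,0])+.08356*ex
g=np.array(s["tool_pos"])+[0,0,.019];print("elev",np.degrees(np.arctan2(g[2]-.0655,(g-piv)@ex)),np.hypot(g[2]-.0655,(g-piv)@ex))
S=vision.camera("scene");cv2.imwrite("pics/c3.png",cv2.resize(S["pixels"][180:330,190:330],(560,600),interpolation=2))
E
```

```text
6.4 [ 0.61142435 -0.15659996  0.14468775] [ 7.40509922 -4.30323937  4.04630749] 0.03195340378126026
elev 47.53401277870078 0.13310375349975326
```

View pics/c3.png

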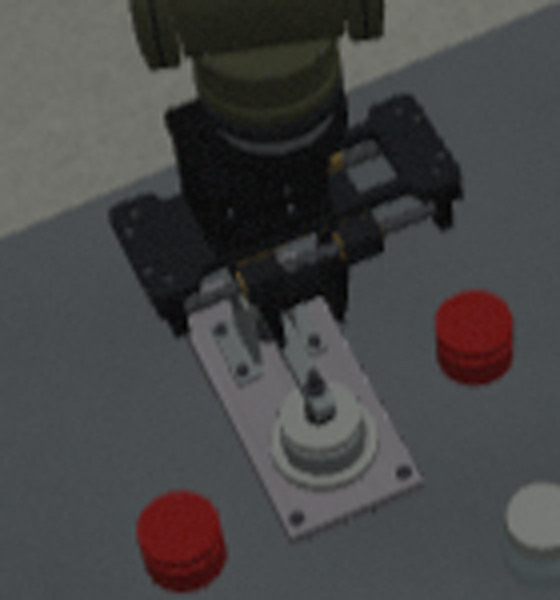

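The foot is on the cap at (320,400), but the force still points towards closing. I'll push a little further along the arc.

>>> step_arm(
  series=[
    [0.25,0.25,0,0,0,0],
    [0.5,0.5,0,0,0,0],
    [0.5,0.5,0,0,0,0],
  ],
)

```text
clock: 6.75
tool_pos: [0.6175, -0.1569, 0.1396]
eef_rot: [-0.706, 0.708, -0.012, 0.016]
force: [4.6, -2.4, 1.0]
opening: 0.032
```

>>> step_arm(
  series=[
    [0,0,0,0,0,0],
    [0,0,0,0,0,0],
    [0,0,0,0,0,0],
    [0,0,0,0,0,0],
    [0,0,0,0,0,0],
  ],
  claw=60,
)

```text
clock: 7.25
tool_pos: [0.6171, -0.1567, 0.1393]
eef_rot: [-0.706, 0.708, -0.013, 0.016]
force: [0.2, -0.0, -0.5]
opening: 0.0568
```

```bash
python3 - <<'E'
from h import *
S=vision.camera("scene");T=vision.camera("top")
s=manip.read_state();print(s["clock"],s["tool_pos"],s["force"],s["opening"])
cv2.imwrite("pics/c4.png",cv2.resize(S["pixels"][230:320,230:310],(640,600)[::1],interpolation=2))
print([(r["uv"],r["p"]) for n in (S,T) for r in nets.landmark_of("handle_round",n)])
E
```

```text
7.35 [ 0.6173157  -0.15680603  0.13951313] [-0.67752103  0.39006364  0.04767327] 0.05691733712484242
[([263.2, 254.0], 0.68), ([380.3, 250.1], 0.61)]
```

View pics/c4.png

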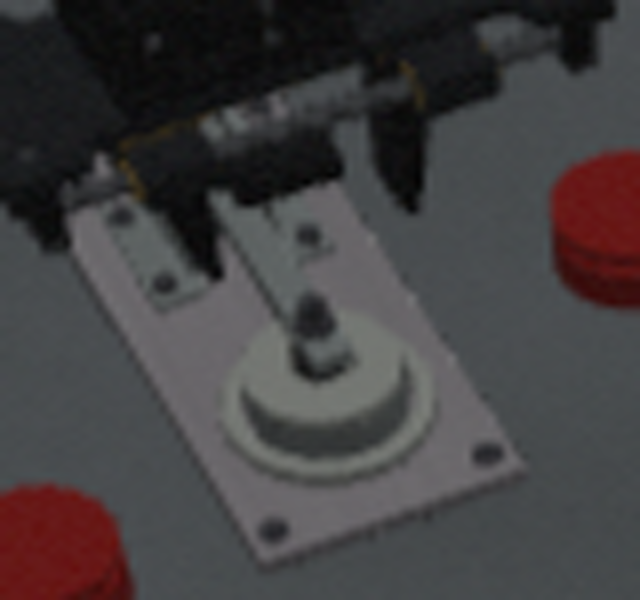

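The cap looks home, with the foot on it at (320,350). I'll rise clear to check the clamp angle.

>>> step_arm(
  series=[
    [0,-4,0,0,0,0],
    [-3,-8,0,0,0,0],
    [-7,-12,0,0,0,0],
    [-11,-13,0,0,0,0],
    [-15,-13,0,0,0,0],
    [-15,-13,0,0,0,0],
  ],
)

```text
clock: 8.05
tool_pos: [0.4639, -0.15, 0.2696]
eef_rot: [-0.705, 0.709, -0.013, 0.017]
force: [0.3, 1.0, -0.3]
opening: 0.0571
```

```bash
python3 - <<'E'
from h import *
S=vision.camera("scene");T=vision.camera("top")
s=manip.read_state();print(s["clock"],s["tool_pos"])
a=cv2.resize(S["pixels"][210:310,220:310],(540,600),interpolation=2)
cv2.imwrite("pics/c5.png",a)
print([(r["uv"],r["p"]) for n in (S,T) for r in nets.landmark_of("handle_round",n)])
for th in (60,50,45,40):
    t=np.radians(th);X=np.array([.5217,-.1518,.065])+.13*np.cos(t)*ex+[0,0,.13*np.sin(t)]
    u=proj(S,X);print(th,X.round(4),u.round(1),((u-[220,210])*6).round(),proj(T,X).round(1))
E
```

```text
8.15 [ 0.46662656 -0.15032779  0.26928142]
[([262.5, 254.2], 0.73), ([364.6, 242.0], 0.55), ([377.4, 249.5], 0.7)]
60 [ 0.5866 -0.1546  0.1776] [260.4 244.6] [242. 208.] [379.5 254. ]
50 [ 0.6052 -0.1554  0.1646] [264.1 253.8] [265. 263.] [379.2 247.1]
45 [ 0.6135 -0.1558  0.1569] [265.9 258.3] [275. 290.] [379.  244.1]
40 [ 0.6212 -0.1561  0.1486] [267.5 262.9] [285. 317.] [378.7 241.4]
```

View pics/c5.png

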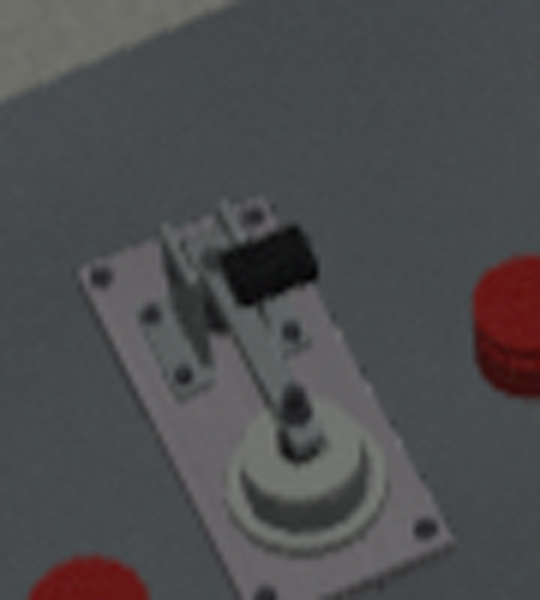

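The grip at crop (269,264) matches the projection for 50° elevation, so the clamp is fully down, and the gap under the cap is gone. Next I'll re-grip and swing it back.

```bash
python3 - <<'E'
from h import *
print(*rel([.605,-.1555,.1455])[:2])
E
```

```text
[13.69 12.42  0.09] [array([0.2, 0.1, 0.3]), array([   0.5, -179.9,   -0.3])]
```

>>> step_arm(
  series=[
    [4,0,0,0,0,0],
    [8,0,0,0,0,0],
    [12,1,0,0,0,0],
    [13.7,3,0,0,0,0],
    [13.7,6.5,0,0,0,0],
    [13.7,10,0,0,0,0],
    [13.7,12,0,0,0,0],
    [13.7,12.4,0,0,0,0],
    [13.7,12.4,0,0,0,0],
  ],
)

```text
clock: 9.15
tool_pos: [0.6054, -0.1562, 0.1444]
eef_rot: [-0.706, 0.708, -0.013, 0.015]
force: [0.3, -0.1, 0.8]
opening: 0.0569
```

>>> step_arm(
  series=[
    [0,0,0,0,0,0],
    [0,0,0,0,0,0],
    [0,0,0,0,0,0],
    [0,0,0,0,0,0],
    [0,0,0,0,0,0],
    [0,0,0,0,0,0],
  ],
  claw=20,
  grip_force=40,
)

```text
clock: 9.75
tool_pos: [0.6061, -0.1564, 0.1455]
eef_rot: [-0.706, 0.708, -0.012, 0.016]
force: [0.9, -0.1, 3.9]
opening: 0.0318
```

```bash
python3 - <<'E'
from h import *
s=manip.read_state();print(s["clock"],s["tool_pos"],s["force"],s["opening"])
piv=np.array([.5217,-.1518,0])
for a in (54,58,62,66,70,74,78,82,86,90,94,98):
    t=np.radians(a);print(a,rel(piv+.13*np.cos(t)*ex+[0,0,.065+.13*np.sin(t)-.019])[0])
E
```

```text
9.75 [ 0.60606216 -0.15642704  0.14545297] [ 0.91857994 -0.1325049   3.85263791] 0.03180162584378106
54 [-0.8  -0.58  0.1 ]
58 [-1.55 -1.09  0.1 ]
62 [-2.34 -1.55  0.1 ]
66 [-3.15 -1.95  0.1 ]
70 [-3.99 -2.29  0.1 ]
74 [-4.85 -2.58  0.1 ]
78 [-5.73 -2.8   0.1 ]
82 [-6.62 -2.97  0.11]
86 [-7.52 -3.07  0.11]
90 [-8.43 -3.1   0.11]
94 [-9.34 -3.08  0.11]
98 [-10.24  -2.99   0.11]
```

>>> step_arm(
  series=[
    [-0.8,-0.6,0,0,0,0],
    [-1.55,-1.1,0,0,0,0],
    [-2.35,-1.55,0,0,0,0],
    [-3.15,-1.95,0,0,0,0],
    [-4.0,-2.3,0,0,0,0],
    [-4.85,-2.6,0,0,0,0],
    [-5.75,-2.8,0,0,0,0],
    [-6.6,-2.95,0.05,0,0,0],
    [-7.5,-3.05,0.05,0,0,0],
    [-8.45,-3.1,0.05,0,0,0],
    [-9.35,-3.1,0.1,0,0,0],
    [-10.25,-3.0,0.1,0,0,0],
  ],
)

```text
clock: 10.95
tool_pos: [0.5035, -0.1515, 0.1747]
eef_rot: [-0.705, 0.708, -0.012, 0.017]
force: [4.1, -1.0, -3.1]
opening: 0.0315
```

```bash
python3 - <<'E'
from h import *
s=manip.read_state();print(s["clock"],s["tool_pos"],s["force"],s["opening"])
piv=np.array([.5217,-.1518,0])
for a in (98,102,106,110,114,118,122,126,130,132):
    t=np.radians(a);print(a,rel(piv+.13*np.cos(t)*ex+[0,0,.065+.13*np.sin(t)-.019])[0])
E
```

```text
10.95 [ 0.50354343 -0.15150404  0.17466541] [ 4.11973877 -0.98436709 -3.13443725] 0.03152061242661418
98 [ 0.01 -0.01  0.05]
102 [-0.89  0.14  0.05]
106 [-1.77  0.36  0.05]
110 [-2.64  0.63  0.06]
114 [-3.48  0.96  0.06]
118 [-4.3   1.36  0.06]
122 [-5.09  1.8   0.07]
126 [-5.84  2.31  0.07]
130 [-6.56  2.86  0.08]
132 [-6.91  3.15  0.08]
```

>>> step_arm(
  series=[
    [-0.9,0.15,0,0,0,0],
    [-1.75,0.35,0,0,0,0],
    [-2.65,0.65,0,0,0,0],
    [-3.5,0.95,0,0,0,0],
    [-4.3,1.35,0,0,0,0],
    [-5.1,1.8,0.05,0,0,0],
    [-5.85,2.3,0.05,0,0,0],
    [-6.55,2.85,0.05,0,0,0],
    [-6.9,3.1,0.05,0,0,0],
    [-6.9,3.1,0.05,0,0,0],
  ],
)

```text
clock: 11.95
tool_pos: [0.4314, -0.148, 0.1427]
eef_rot: [-0.706, 0.708, -0.014, 0.014]
force: [-8.9, 0.5, 7.3]
opening: 0.0313
```

>>> step_arm(
  series=[
    [0,0,0,0,0,0],
    [0,0,0,0,0,0],
    [0,0,0,0,0,0],
    [0,0,0,0,0,0],
    [0,0,0,0,0,0],
  ],
  claw=65,
)

```text
clock: 12.45
tool_pos: [0.4314, -0.148, 0.1426]
eef_rot: [-0.706, 0.708, -0.014, 0.014]
force: [0.1, -0.0, -0.4]
opening: 0.0606
```

>>> step_arm(
  series=[
    [0,-3,0,0,0,0],
    [0,-7,0,0,0,0],
    [0,-11,0,0,0,0],
    [-3,-14,0,0,0,0],
    [-6,-15,0,0,0,0],
    [-8,-15,0,0,0,0],
    [-8,-15,0,0,0,0],
    [-8,-15,0,0,0,0],
  ],
)

```text
clock: 13.25
tool_pos: [0.3518, -0.1443, 0.2926]
eef_rot: [-0.706, 0.708, -0.014, 0.014]
force: [0.5, -0.1, 0.1]
opening: 0.0619
```

```bash
python3 - <<'E'
from h import *
S=vision.camera("scene");T=vision.camera("top")
s=manip.read_state();print(s["clock"],s["tool_pos"],s["force"])
a=cv2.resize(S["pixels"][190:310,215:315],(500,600),interpolation=2)
cv2.imwrite("pics/c6.png",a)
for th in (130,125,120):
    t=np.radians(th);X=np.array([.5217,-.1518,.065])+.13*np.cos(t)*ex+[0,0,.13*np.sin(t)]
    print(th,((proj(S,X)-[215,190])*5).round())
H=np.array([.5217,-.1518,.0285])+.09*ex;print([proj(n,H).round(1) for n in(S,T)])
print([(r["uv"],r["p"]) for n in (S,T) for r in nets.landmark_of("holder_mid",n)])
E
```

```text
13.35 [ 0.35197348 -0.14416897  0.29210549] [ 0.53368843  0.02281411 -1.16185491]
130 [109.  73.]
125 [114.  76.]
120 [120.  81.]
[array([270.1, 287.8]), array([372.8, 248.6])]
[([268.5, 289.6], 0.96), ([232.8, 317.1], 0.62), ([308.1, 262.3], 0.58), ([374.4, 245.5], 0.8), ([412.7, 240.0], 0.63), ([332.8, 256.7], 0.52), ([283.1, 248.5], 0.45)]
```

View pics/c6.png

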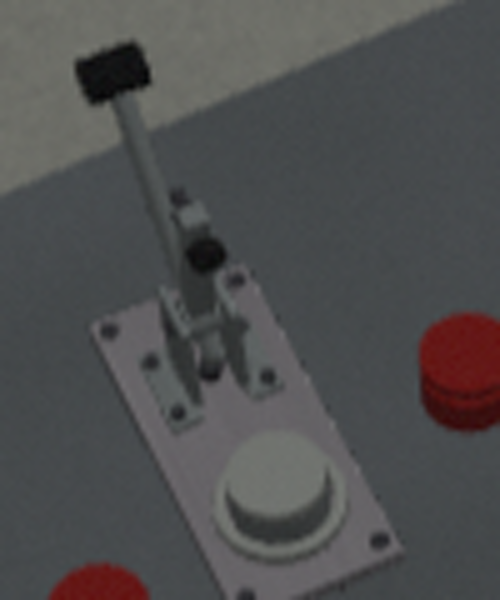

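The grip at (113,72) is back at its starting pixel. The cap is home with no gap, and the holder is seated at (278,490). The arm is clear of everything, so I'm handing in.

```bash
python3 -c "
from cell import hand_in
print(hand_in())"
```

```text
the job is handed in; nothing more can be done
None
```

I closed the round fixture's clamp fully, pressed the cap home, swung the clamp back open, let go, and handed the job in; no verdict was reported. The clock read about 13.4 s of the 48 s allowed.

- **Closed:** after I let go and rose clear, the grip sat where a 50° handle elevation projects, which is fully down (1.4 rad). The gap under the cap was gone.
- **Reopened:** the final picture shows the grip back at its starting pixel and no gap under the cap. The holder is seated within about 2–3 px of where it should appear.
- **Robot clear:** the gripper is about 15 cm above the grip, and the force reading was about 1 N, which is noise.
- **Disagreement:** at the end of the closing swing I pushed about 8 mm past the nominal end because the force still pointed towards closing. The grip slid in the pads and settled at 50° once released.
- **Not checked:** I took no separate end picture of the square fixture or the glassware. The arm only passed over or beside them with the fingertips about 25 cm above the bench.

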